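# Make the paint stirrer ready for the next jar

### The job

Make the bench stirrer ready for the next batch: first turn its speed knob (the one with the straight bar grip) fully anticlockwise to its off stop. Then stand the squat open paint jar gently and upright in the middle of the round plate, and turn the timer dial (the round fluted one) until its white pointer line points at the one long thick mark of its scale. Keep the jar upright all the way and leave the two small capped jars as they stand.

Things in the scene. Friction and masses are not known exactly. Their poses are not given: they have to be found in the camera images.
- stirrer: Bench stirrer, a fixed low case 230 mm deep (its x) by 260 mm wide (its y) with a flat white deck 60 mm above the table. Origin: centre of its underside; its front with the two black controls faces -x, its round plate is at the rear, +y is to the left seen from the front. It stands in a new place and yaw each time.
- plate_centre (a point): Centre of the upper face of the round aluminium plate, 124 mm in diameter, 78 mm above the table, 45 mm behind the case's centre. Axes as the stirrer's.
- speed_knob (a joint): Speed knob, front left on the deck (68 mm before, 65 mm left of the case's centre), upright axis. 0 rad at the off stop (fully anticlockwise from above), grows clockwise to 4.71. Its straight bar grip and white pointer line point 2.356 - q rad from the stirrer's +x, anticlockwise positive: at 0 to the front left, where its scale has a long thick mark.
- speed_grip (a point): On the speed knob's axis, 84 mm above the table: where to grip. The bar is 60 mm long, 14 mm thick, from 67 to 96 mm above the table, over a skirt disc 66 mm in diameter whose top is at 67 mm. The point turns with the knob; at joint value 0 its x axis is parallel to the stirrer's.
- timer_dial (a joint): Timer dial, front right on the deck (68 mm before, 65 mm right of the case's centre), upright axis. 0 rad fully anticlockwise, grows clockwise to 4.71. Its pointer line points 2.356 - q rad from the stirrer's +x, anticlockwise positive. Scale: 11 marks 0.471 rad apart; the eighth, at 3.299 rad (54 deg clockwise of the stirrer's +x, rear right), is the long thick one.
- timer_grip (a point): On the timer dial's axis, 84 mm above the table: where to grip. Round fluted knob 50 mm in diameter, from 67 to 96 mm above the table, over a skirt disc 66 mm in diameter with top at 67 mm; white pointer line across its top from the axis. The point turns with the dial; at joint value 0 its x axis is parallel to the stirrer's.
- blue_jar: Squat round open paint jar, 57 mm in diameter at the belly (20 to 43 mm up), neck 43 mm in diameter, 64 mm high, about 85 g. Origin: centre of its underside, z up. Stands left of the stirrer (a framed picture on an easel stands behind the space between them, from about x = 0.66 m: carry the jar past on the robot's side); swaps places with the two small capped jars.
- pigment_small: Bystander: small pigment jar with a wide cap, 42 mm in diameter, 49 mm high. Origin: centre of its underside, z up.
- pigment_jar: Bystander: small pigment jar with a wide cap, 45 mm in diameter, 56 mm high. Origin: centre of its underside, z up.
Things that resemble listed ones, but are neither listed nor needed, are in the scene too. There is more than one size of the blue_jar; the job needs the middle-sized.

How it is judged:
By the outcome, as a careful person would: the job done as asked, in the order asked, and still so for the second after the job is handed in, with the robot touching nothing.
It also fails if it takes over 59 s, if anything falls off the work surface, if the arm or the gripper's body presses on something with over 40 N, if the wrist force passes 120 N, or if a joint passes its speed limit or range.

### The arm

A 6-joint arm with a two-finger parallel gripper is mounted at the origin on a cart in front of the work surface, level with it; the furniture and walls round the work are solid. World frame = base frame: x ahead of the robot, y to its left, z up, the work surface at z = 0. Lengths are in m, angles in rad, forces in N, time in s.
With the tool pointing down it reaches from about 0.25 to 0.725 m from the base axis. Payload 4 kg.
Tool frame: the origin (TCP) lies at the very end of the fingers, on their centre line; the grasp point (between the pads) lies 19 mm behind it (robot.grip_depth is the distance from the TCP to the grasp point, in m); z points along the fingers, y is the line along which they close (so a half turn about z gives the same grasp; the last joint's range is limited). The gripper opens to 85 mm and grips with 20 to 120 N. Pads are 22 mm wide; open, the fingers measure 114 mm over their backs; the gripper's body (76 mm by 85 mm) begins 54 mm behind the grasp point. The pads swing forward as they close: fully open they stand 13 mm farther back than shut.
Start: joints at [1.258, 0.241, 0.005, 1.335, 0, 1.571], TCP at [0.154, 0.476, 0.231] pointing down, gripper open.
Joint ranges: [-2.72, 2.72], [-1.05, 1.87], [-1.09, 1.28], [-1.99, 2.15], [-1.42, 1.44], [-3.14, 3.14]. Speed limits (rad/s): [2.79, 2.79, 3.14, 3.14, 3.14, 3.14].

### API

Orientations are given as a unit quaternion [x, y, z, w].
In Python, from station import robot, vision, ticket gives the robot as it stands.
- The arm moves only by the tool send_rows, never from a script. Its argument "increments" is a list of rows, each a list of 6 numbers: the shift along the world's x, y, z in mm, then the turn, a rotation vector about the world's x, y, z in rad. In form: [[tx, ty, tz, rx, ry, rz], ...]. A call has 1 to 8 rows; each row shifts and turns the commanded pose from where the row before left it; what a row does not reach is not made up. A row lasts 1/8 s, in which the tool goes at most 62.5 mm and 10.7 degrees, less where a joint would pass 70% of its speed; a pose out of reach is approached as far as the arm can. A call is refused whole if a number of a shift passes 62.5 or a number of a turn 0.188, either way. A call with a gripper value outside its range is refused whole. "gripper" is the closure, from -1 (fully open) to 1 (shut), set as the call begins (left out, the last holds). The fingers move at their own pace and stop on an object; "squeeze" is the grip in N (left out, the last holds). Time passes only in rows, so rows that do not move let the fingers close. It gives the time, the measured TCP pose, the force, the opening and the grip force at its end, in the units of the state.
- robot.state(): the state, without advancing time (a new reading comes with each control period).
- vision.camera(name): name is "scene" or "top"; returns (picture, depth): 400x640x3 uint8, red, green, blue; 400x640 float32, m along the optical axis (not along the pixel's ray), 0 where there is no reading.
- vision.calibration(name): a dict with "camera_matrix" (3x3 intrinsics, pixels), "rvec" (rotation vector, rad) and "tvec" (3), from world to camera coordinates, as OpenCV has them. Camera axes: x right, y down, z forward; pixel columns grow to the right and rows downward; lengths in m; the calibration is good to about 2 mm. A picture is of the moment at which its call begins. calibration takes no time and is no camera call.
- ticket.hand_in(): hands the job in; it is judged then, once.
The state is a dict: "time_s": time; "q": joint angles; "dq": joint speeds; "tau": joint torques, N m; "tcp_pos": TCP position; "eef_rot": TCP orientation; "contact_force": force on the tool from outside, world axes, zero at the start; "wrist_torque": the same for the moment, N m; "width": opening from 0.0 (shut) to 1.0 (fully open); "gripper_force": force on a finger pad.
Only numpy, scipy, OpenCV 4.12 (cv2) and the standard library are available. Lean on these libraries where they do the work, as an engineer would, in place of code of your own. Each camera call takes 0.05 s, during which the arm holds its last target. There are 200 camera calls.

## Working session

There is one attempt and no reset: what is moved stays moved. The work goes in short steps, Python scripts to look and compute and a tool call to move; the robot and the scene stay as the last step left them, time stands still between calls to the robot, and variables do not carry over. Pictures are saved under pics/ and viewed, at most 10 in all, crops included, and the job is handed in when it is done.

Besides the shell and the picture viewer there is one more tool, called after "Request:" as a command line: name --pt "numbers of a row" for each row, then --argument value for the rest. send_rows: Moves the arm, as the interface text tells. Its arguments: {"type":"object","properties":{"increments":{"type":"array"},"gripper":{"type":"number"},"squeeze":{"type":"number"}},"required":["increments"]}

```bash
mkdir -p pics; ls
cat > h.py <<'E'
import numpy as np, cv2
from station import robot, vision, ticket
def cal(n):
    c=vision.calibration(n);K=np.array(c["camera_matrix"],float);R=cv2.Rodrigues(np.array(c["rvec"],float))[0];t=np.array(c["tvec"],float).ravel();return K,R,t
def ray(n,u,v,z):
    K,R,t=cal(n);d=R.T@np.linalg.inv(K)@np.array([u,v,1.]);o=-R.T@t;return o+d*(z-o[2])/d[2]
def pts(n,depth):
    K,R,t=cal(n);v,u=np.mgrid[:400,:640];p=np.stack([(u-K[0,2])/K[0,0]*depth,(v-K[1,2])/K[1,1]*depth,depth],-1)
    return (p-t)@R
def proj(n,p):
    K,R,t=cal(n);q=K@(R@np.array(p,float)+t);return q[:2]/q[2]
E
python3 - <<'E'
from h import *
s=robot.state();print({k:np.round(v,3) for k,v in s.items()})
for n in("scene","top"):
    i,d=vision.camera(n);np.savez(f"pics/{n}0.npz",i=i,d=d);cv2.imwrite(f"pics/{n}0.png",i[:,:,::-1]);K,R,t=cal(n);print(n,-R.T@t,K[0,0],(d>0).mean())
E
```

```text
pics
{'time_s': np.float64(0.0), 'q': array([ 1.258,  0.241,  0.004,  1.335, -0.   ,  1.571]), 'dq': array([-0.   , -0.   , -0.001,  0.001,  0.002,  0.   ]), 'tau': array([ 0.0000e+00, -3.7232e+01,  2.5241e+01,  1.7000e-02,  0.0000e+00,
       -0.0000e+00]), 'tcp_pos': array([0.154, 0.475, 0.23 ]), 'eef_rot': array([ 0.156,  0.988, -0.001, -0.   ]), 'contact_force': array([-0.459, -0.367,  1.092]), 'wrist_torque': array([-0.048, -0.024,  0.023]), 'gripper_force': np.float64(0.0), 'width': np.float64(1.0)}
scene [0.39445794 1.05123242 0.53984129] 444.8498233012928 0.99604296875
top [0.35670164 0.06901491 1.17050517] 383.2947873146849 0.99615625
```

View pics/scene0.png

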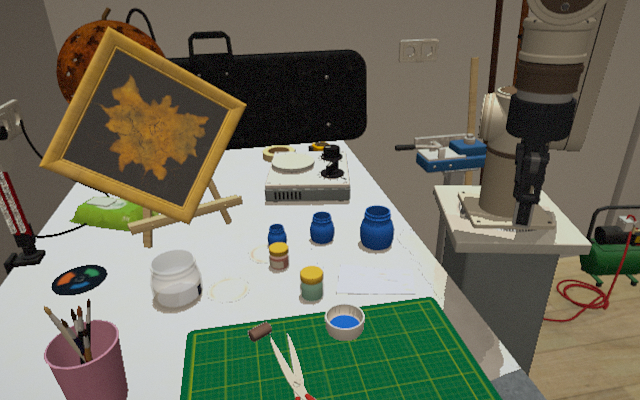

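View pics/top0.png

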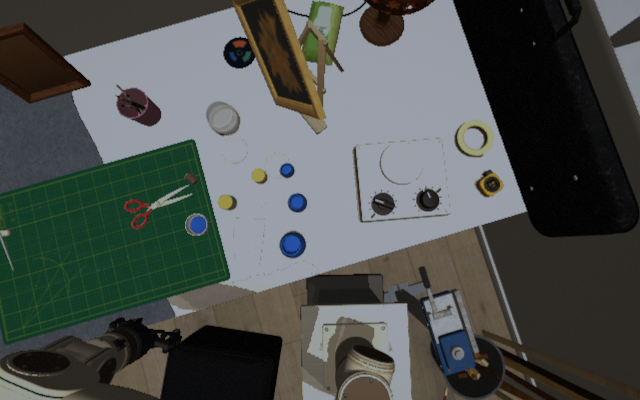

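The scene view shows three open blue jars at (277,234) small, (321,228) middle and (377,228) large. In the top view they are at (287,170), (297,203) and (292,245). The top view also has the stirrer at (403,180), the bar knob at (383,204) and the round dial at (428,199). The middle jar at top (297,203) should be the one meant, and I'll check its size and look at a crop.

```bash
cat > m.py <<'E'
from h import *
T=np.load("pics/top0.npz");S=np.load("pics/scene0.npz")
P={"top":pts("top",T["d"]),"scene":pts("scene",S["d"])}
for n,D in(("top",T),("scene",S)):
    hsv=cv2.cvtColor(D["i"],cv2.COLOR_RGB2HSV)
    for nm,lo,hi in(("blue",(100,120,50),(125,255,255)),("yel",(18,120,80),(32,255,255))):
        m=cv2.inRange(hsv,lo,hi);k,l,st,c=cv2.connectedComponentsWithStats(m)
        for j in range(1,k):
            if st[j,4]<60:continue
            p=P[n][l==j];z=np.percentile(p[:,2],97)
            q=p[p[:,2]>z-.006]
            print(n,nm,c[j].round(),st[j,4],"ext",(np.percentile(p,98,0)-np.percentile(p,2,0)).round(3),"ctr",((np.percentile(p,98,0)+np.percentile(p,2,0))/2).round(3),"z",z.round(3),"rim",((q.max(0)+q.min(0))/2).round(3))
p=P["top"];z=p[...,2]
u0,v0=345,125
sub=np.zeros((400,640),bool);sub[125:235,340:465]=1
m=(sub&(z>.045)&(z<.14)).astype(np.uint8)
k,l,st,c=cv2.connectedComponentsWithStats(m);j=1+st[1:,4].argmax()
pp=p[l==j];r=cv2.minAreaRect(pp[:,:2].astype(np.float32));print("case",r, "deck z",np.median(pp[:,2]),np.percentile(pp[:,2],[90,99]))
for a,b in((.071,.085),(.086,.12)):
    m=(sub&(z>a)&(z<b)).astype(np.uint8);k,l,st,c=cv2.connectedComponentsWithStats(m)
    for j in range(1,k):
        if st[j,4]>20:
            q=p[l==j];print(a,c[j].round(1),st[j,4],cv2.minEnclosingCircle(q[:,:2].astype(np.float32)),np.median(q[:,2]))
a=cv2.resize(T["i"][130:230,340:460],None,fx=5,fy=5,interpolation=cv2.INTER_CUBIC)
a=cv2.convertScaleAbs(a,alpha=1.5)
b=cv2.resize(S["i"][190:265,250:410],None,fx=3.75,fy=3.75,interpolation=cv2.INTER_CUBIC)
cv2.imwrite("pics/c1.png",np.hstack([a,])[:,:,::-1]);cv2.imwrite("pics/c2.png",b[:,:,::-1])
E
python3 m.py
```

```text
top blue [287. 170.] 140 ext [0.036 0.035 0.039] ctr [0.555 0.188 0.033] z 0.052 rim [0.555 0.19  0.05 ]
top blue [297. 202.] 251 ext [0.048 0.045 0.05 ] ctr [0.457 0.158 0.042] z 0.066 rim [0.416 0.125 0.616]
top blue [198. 224.] 214 ext [0.045 0.044 0.009] ctr [0.4   0.463 0.013] z 0.017 rim [0.39  0.278 0.591]
top blue [292. 244.] 481 ext [0.062 0.061 0.064] ctr [0.333 0.174 0.057] z 0.089 rim [0.331 0.176 0.088]
top blue [455. 353.] 964 ext [0.113 0.085 0.039] ctr [ 0.026 -0.27   0.077] z 0.096 rim [ 0.172 -0.122  0.63 ]
top yel [288.  62.] 1701 ext [0.304 0.206 0.339] ctr [0.787 0.179 0.275] z 0.444 rim [0.593 0.117 0.804]
top yel [259. 175.] 129 ext [0.035 0.033 0.012] ctr [0.539 0.271 0.049] z 0.054 rim [0.457 0.178 0.609]
top yel [490. 184.] 172 ext [0.063 0.065 0.012] ctr [ 0.494 -0.418  0.033] z 0.039 rim [ 0.495 -0.417  0.037]
top yel [226. 202.] 155 ext [0.035 0.037 0.01 ] ctr [0.462 0.368 0.056] z 0.062 rim [0.463 0.367 0.059]
scene blue [459. 157.] 1058 ext [0.189 0.094 0.062] ctr [ 0.088 -0.235  0.061] z 0.091 rim [0.191 0.378 0.313]
scene blue [377. 228.] 1189 ext [0.
[... 1152 characters left out ...]
[311. 275.] 342 ext [0.037 0.039 0.013] ctr [0.464 0.373 0.051] z 0.057 rim [0.44  0.701 0.296]
case ((0.5124956369400024, -0.14880837500095367), (0.22818335890769958, 0.25828981399536133), 3.153954029083252) deck z 0.06235138451986273 [0.08055573 0.09852112]
0.071 [401.3 163. ] 1435 ((0.5584595799446106, -0.14760909974575043), 0.06242925673723221) 0.07892072570095966
0.071 [381.5 207. ] 31 ((0.43574872612953186, -0.08377154171466827), 0.015673505142331123) 0.07467079346347172
0.086 [429.4 199.4] 249 ((0.4497162699699402, -0.2182849794626236), 0.025741172954440117) 0.09617540788860439
0.086 [383.6 203.3] 113 ((0.442123144865036, -0.0891437977552414), 0.029822589829564095) 0.09611333489750737
```

View pics/c1.png

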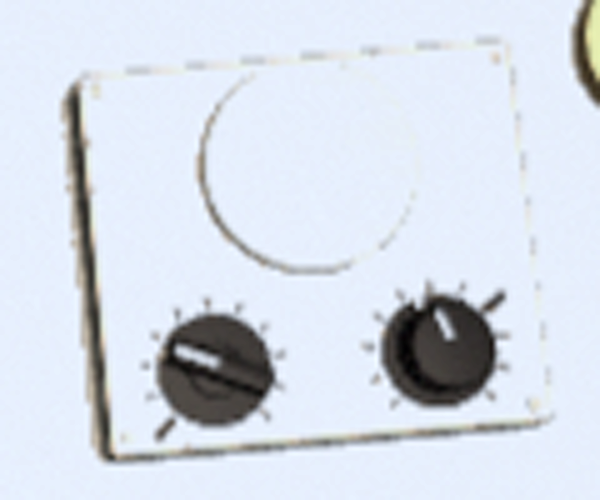

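View pics/c2.png

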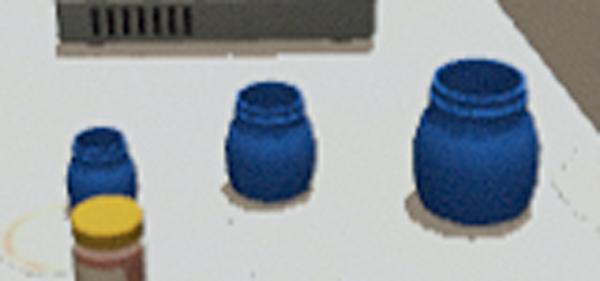

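The crops confirm the middle jar. It is at scene (321,228) and top (297,203), measures 65 mm high and stands at about (0.457, 0.160). The small one is about 50 mm high and the large one 88 mm. The knob's bar is on the left in crop c1, its pointer toward the upper left, and the fluted dial is on the right. Next I'll refine the angles and the jar's centre.

```bash
cat > ang.py <<'E'
from h import *
def whites(D,c,zt,name="top",rad=.026):
    g=D["i"].min(2).astype(int);P=pts(name,D["d"])
    v,u=np.mgrid[:400,:640]
    K,R,t=cal(name);o=-R.T@t
    d=(np.stack([u,v,np.ones_like(u)],-1)@np.linalg.inv(K).T)@R
    X=o+d*((zt-o[2])/d[...,2])[...,None]
    m=(np.hypot(X[...,0]-c[0],X[...,1]-c[1])<rad)
    w=np.clip(g-70,0,None)*m
    sel=w>0;q=X[sel][:,:2]-c;ww=w[sel]
    mu=(q*ww[:,None]).sum(0)/ww.sum();C=((q-mu).T*ww)@(q-mu)/ww.sum();e,V=np.linalg.eigh(C);a=V[:,1]
    if a@mu<0:a=-a
    return sel.sum(),mu.round(4),"centroid deg",np.degrees(np.arctan2(mu[1],mu[0])).round(1),"axis deg",np.degrees(np.arctan2(a[1],a[0])).round(1)
E
python3 - <<'E'
from ang import *
D=np.load("pics/top0.npz");P=pts("top",D["d"])
v,u=np.mgrid[:400,:640]
q=P[(abs(u-383.6)<16)&(abs(v-203.3)<14)&(P[...,2]>.088)&(P[...,2]<.11)][:,:2]
r=cv2.minAreaRect(q.astype(np.float32));e,V=np.linalg.eigh(np.cov(q.T));print("bar",r,np.degrees(np.arctan2(V[1,1],V[0,1])))
q2=P[(abs(u-429.4)<16)&(abs(v-199.4)<14)&(P[...,2]>.088)&(P[...,2]<.11)][:,:2]
print("dial mid",(q2.max(0)+q2.min(0))/2,np.ptp(q2,0))
print("knob ptr",whites(D,np.array(r[0]),.096,rad=.03))
print("dial ptr",whites(D,(q2.max(0)+q2.min(0))/2,.096,rad=.022))
j=P[(abs(u-297)<14)&(abs(v-202)<14)&(P[...,2]>.056)&(P[...,2]<.075)];print("rim",cv2.minEnclosingCircle(j[:,:2].astype(np.float32)),len(j),np.median(j[:,2]))
f=P[(P[...,2]>.1)&(P[...,0]>.4)&(P[...,1]>-.1)&(P[...,1]<.3)&(P[...,2]<.5)];print("frame min x",f[:,0].min(),f[:,1].min(),f[:,2].max())
c=np.array([.5125,-.1488]);
for y in(.0555,):
  R=np.array([[np.cos(y),-np.sin(y)],[np.sin(y),np.cos(y)]])
  for o in((45,0),(-68,65),(-68,-65)):print((c+R@np.array(o)/1e3).round(4))
E
```

```text
bar ((0.4420816898345947, -0.08913150429725647), (0.059306271374225616, 0.014261273667216301), 68.98651123046875) 69.00875371237292
dial mid [ 0.44915847 -0.21860485] [0.04822763 0.04929543]
knob ptr (np.int64(41), array([ 0.0089, -0.0005]), 'centroid deg', np.float64(-3.2), 'axis deg', np.float64(-86.8))
dial ptr (np.int64(13), array([0.0129, 0.0033]), 'centroid deg', np.float64(14.5), 'axis deg', np.float64(22.8))
rim ((0.45544666051864624, 0.16150984168052673), 0.021810319274663925) 58 0.06262879663623945
frame min x 0.6257729477458689 -0.09994325867594113 0.45108057149235115
[ 0.5574 -0.1463]
[ 0.441  -0.0877]
[ 0.4482 -0.2175]
```

Request:
send_rows --pt "24 -47 0 0 0 -0.135" --pt "24 -47 0 0 0 -0.135" --pt "24 -47 0 0 0 -0.135" --pt "24 -47 0 0 0 -0.135" --pt "24 -47 0 0 0 -0.135" --pt "24 -47 0 0 0 -0.135" --pt "24 -47 0 0 0 -0.135" --pt "24 -47 0 0 0 -0.135" --gripper -1 --squeeze 60

```text
time_s: 1.1
tcp_pos: [0.3462, 0.0981, 0.2312]
eef_rot: [0.643, 0.766, 0.0, -0.0]
contact_force: [1.5, -0.5, -0.3]
width: 1.002
gripper_force: 0.0
```

Request:
send_rows --pt "24 -47 -20 0 0 -0.135" --pt "24 -47 -20 0 0 -0.135" --pt "24 -47 -20 0 0 -0.135" --pt "24 -47 -20 0 0 -0.135" --pt "0 0 0 0 0 0"

```text
time_s: 1.72
tcp_pos: [0.4416, -0.0908, 0.1491]
eef_rot: [0.824, 0.566, -0.001, -0.001]
contact_force: [-0.1, 0.0, 0.3]
width: 0.999
gripper_force: 0.0
```

```bash
cat > st.py <<'E'
from h import *
from scipy.spatial.transform import Rotation as Ro
s=robot.state();R=Ro.from_quat(s["eef_rot"]).as_matrix()
print(s["time_s"],s["tcp_pos"].round(4),"yang",np.degrees(np.arctan2(R[1,1],R[0,1])).round(1),"z",R[:,2].round(4),"q",np.round(s["q"],2),"F",np.round(s["contact_force"],1),s["width"],s["gripper_force"])
E
python3 st.py
```

```text
1.725 [ 0.4416 -0.0908  0.1491] yang -21.1 z [-3.6e-03  3.0e-04 -1.0e+00] q [-0.2   0.2  -0.27  1.11 -0.    1.74] F [-0.1  0.   0.3] 0.9994671266261288 0.0
```

Request:
send_rows --pt "0 1 -30 0 0 0" --pt "0 1 -30 0 0 0" --pt "0 0 -15 0 0 0" --pt "0 0 -2 0 0 0" --pt "0 0 0 0 0 0"

```text
time_s: 2.35
tcp_pos: [0.4421, -0.0858, 0.0749]
eef_rot: [0.823, 0.569, 0.0, 0.0]
contact_force: [0.6, 0.0, -0.2]
width: 1.005
gripper_force: 0.0
```

Request:
send_rows --pt "0 0 0 0 0 0" --pt "0 0 0 0 0 0" --pt "0 0 0 0 0 0" --pt "0 0 0 0 0 0" --pt "0 0 0 0 0 0" --pt "0 0 0 0 0 0" --gripper 1 --squeeze 50

```text
time_s: 3.1
tcp_pos: [0.444, -0.0871, 0.075]
eef_rot: [0.823, 0.568, 0.001, 0.002]
contact_force: [4.1, -2.8, -0.4]
width: 0.149
gripper_force: 52.6
```

Request:
send_rows --pt "0 -0.5 0 0 0 0.15" --pt "0 -0.5 0 0 0 0.15" --pt "0 0 0 0 0 0.15" --pt "0 0 0 0 0 0.15" --pt "0 0 0 0 0 0.15" --pt "0 0 0 0 0 0.15" --pt "0 0 0 0 0 0.15" --pt "0 0 0 0 0 0.12"

```text
time_s: 4.1
tcp_pos: [0.4408, -0.0879, 0.075]
eef_rot: [0.371, 0.929, -0.001, -0.001]
contact_force: [-2.8, -2.4, 7.9]
width: 0.153
gripper_force: 53.9
```

```bash
python3 st.py; python3 -c "
from h import *;print(robot.state()['wrist_torque'])"
```

```text
4.1 [ 0.4408 -0.0879  0.075 ] yang 46.5 z [-0.0018 -0.0017 -1.    ] q [-0.2   0.28 -0.38  0.91 -0.    0.56] F [-2.8 -2.4  7.9] 0.15262082079152167 53.90849232673645
[-0.57885989  0.83931692 -0.06671293]
```

Request:
send_rows --pt "0 0 0 0 0 0.03" --pt "0 0 0 0 0 0.03" --pt "0 0 0 0 0 0.02" --pt "0 0 0 0 0 0"

```text
time_s: 4.6
tcp_pos: [0.4407, -0.0881, 0.0749]
eef_rot: [0.337, 0.942, -0.001, -0.001]
contact_force: [-2.8, -2.2, 7.5]
width: 0.15
gripper_force: 56.3
```

```bash
python3 st.py; python3 -c "
from h import *;print(robot.state()['wrist_torque'])"
```

```text
4.6 [ 0.4407 -0.0881  0.0749] yang 50.7 z [-0.0019 -0.0015 -1.    ] q [-0.2   0.28 -0.38  0.91 -0.    0.49] F [-2.8 -2.2  7.5] 0.14987516225538372 56.255292892456055
[-0.50954385  0.72380461 -0.95396534]
```

Request:
send_rows --pt "0 0 0 0 0 -0.02" --pt "0 0 0 0 0 0" --pt "0 0 0 0 0 0" --pt "0 0 0 0 0 0" --pt "0 0 30 0 0 0" --pt "0 0 40 0 0 0" --gripper -1

```text
time_s: 5.35
tcp_pos: [0.4408, -0.087, 0.144]
eef_rot: [0.344, 0.939, -0.0, -0.002]
contact_force: [0.2, 0.4, 0.4]
width: 1.001
gripper_force: 0.0
```

Request:
send_rows --pt "3 50 0 0 0 0.14" --pt "3 50 0 0 0 0.14" --pt "3 50 0 0 0 0.14" --pt "3 50 0 0 0 0.14" --pt "3 49 -10 0 0 0.14" --pt "0 0 0 0 0 0"

```text
time_s: 6.1
tcp_pos: [0.4564, 0.1646, 0.1335]
eef_rot: [-0.001, 1.0, 0.0, -0.0]
contact_force: [-1.1, -1.2, 0.4]
width: 1.001
gripper_force: 0.0
```

```bash
python3 st.py
python3 - <<'E'
from ang import *
i,d=vision.camera("top");np.savez("pics/top1.npz",i=i,d=d);i2,d2=vision.camera("scene")
P=pts("top",d);v,u=np.mgrid[:400,:640]
q=P[(abs(u-383.6)<16)&(abs(v-203.3)<14)&(P[...,2]>.088)&(P[...,2]<.11)][:,:2]
r=cv2.minAreaRect(q.astype(np.float32));e,V=np.linalg.eigh(np.cov(q.T));print("bar",r,np.degrees(np.arctan2(V[1,1],V[0,1])),len(q))
a=cv2.resize(i[150:235,340:460],None,fx=5,fy=5,interpolation=cv2.INTER_CUBIC)
b=cv2.resize(i2[140:280,220:420],(600,420))
cv2.imwrite("pics/c3.png",a[:,:,::-1])
E
```

```text
6.1 [0.4564 0.1646 0.1335] yang 90.2 z [-9.e-04  2.e-04 -1.e+00] q [ 0.35  0.28 -0.21  1.08  0.    0.34] F [-1.1 -1.2  0.4] 1.0014645988465956 0.0
bar ((0.4421011507511139, -0.08862034976482391), (0.014092518948018551, 0.058803290128707886), 47.50560760498047) 138.18126362248918 106
```

View pics/c3.png

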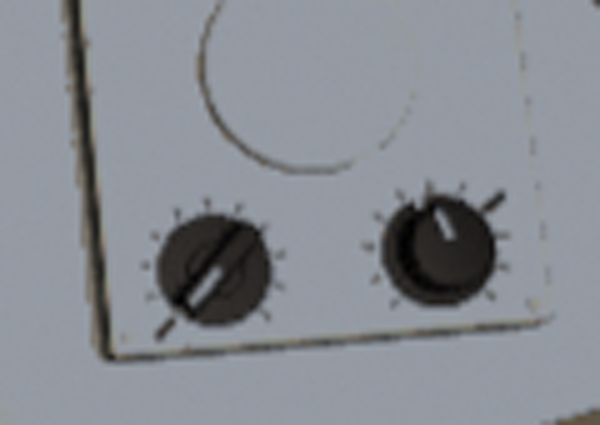

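The bar now points at 138.2°, front left at the long mark in the crop (165,330), so the knob is off. Next is the jar.

Request:
send_rows --pt "0 -2 -35 0 0 0" --pt "0 -2 -35 0 0 0" --pt "0 0 -28 0 0 0" --pt "0 0 -14 0 0 0" --pt "0 0 -6 0 0 0" --pt "0 0 0 0 0 0"

```text
time_s: 6.95
tcp_pos: [0.4573, 0.1575, 0.0167]
eef_rot: [0.002, 1.0, 0.0, 0.0]
contact_force: [0.0, -0.7, 1.1]
width: 0.998
gripper_force: 0.0
```

Request:
send_rows --pt "0 0 0 0 0 0" --pt "0 0 0 0 0 0" --pt "0 0 0 0 0 0" --pt "0 0 0 0 0 0" --pt "0 0 0 0 0 0" --gripper 1 --squeeze 25

```text
time_s: 7.58
tcp_pos: [0.4577, 0.1582, 0.0176]
eef_rot: [0.001, 1.0, 0.0, 0.001]
contact_force: [-0.0, -0.6, 5.4]
width: 0.645
gripper_force: 25.8
```

```bash
python3 st.py
```

```text
7.575 [0.4577 0.1582 0.0176] yang 89.9 z [ 2.1e-03  9.0e-04 -1.0e+00] q [ 0.33  0.42 -0.36  0.79  0.    0.34] F [-0.  -0.6  5.4] 0.6453713915488043 25.77100275666453
```

Request:
send_rows --pt "0 0 5 0 0 0" --pt "0 0 15 0 0 0" --pt "0 0 25 0 0 0" --pt "0 0 30 0 0 0" --pt "0 0 25 0 0 0" --pt "0 0 15 0 0 0" --pt "0 0 5 0 0 0" --squeeze 30

```text
time_s: 8.45
tcp_pos: [0.4577, 0.158, 0.1382]
eef_rot: [0.001, 1.0, 0.0, 0.001]
contact_force: [0.8, -0.6, -1.0]
width: 0.645
gripper_force: 31.9
```

Request:
send_rows --pt "5 -15 0 0 0 0" --pt "10 -30 0 0 0 0" --pt "15 -45 0 0 0 0" --pt "17 -55 0 0 0 0" --pt "18 -55 0 0 0 0" --pt "15 -50 0 0 0 0" --pt "12 -37 0 0 0 0" --pt "8 -18 0 0 0 0"

```text
time_s: 9.45
tcp_pos: [0.5562, -0.1501, 0.135]
eef_rot: [0.003, 1.0, 0.0, -0.001]
contact_force: [0.3, 1.4, -0.5]
width: 0.645
gripper_force: 31.9
```

Request:
send_rows --pt "0 0 0 0 0 0" --pt "0 0 0 0 0 0"

```text
time_s: 9.7
tcp_pos: [0.5562, -0.1462, 0.1358]
eef_rot: [0.001, 1.0, 0.0, -0.001]
contact_force: [-0.3, 0.1, -1.6]
width: 0.64
gripper_force: 31.9
```

```bash
python3 st.py
python3 - <<'E'
from h import *
i,d=vision.camera("scene");np.savez("pics/sc2.npz",i=i,d=d)
cv2.imwrite("pics/c4.png",cv2.resize(i[90:220,230:400],None,fx=4,fy=4,interpolation=cv2.INTER_CUBIC)[:,:,::-1])
P=pts("scene",d);m=cv2.inRange(cv2.cvtColor(i,cv2.COLOR_RGB2HSV),(100,120,30),(125,255,255))>0
m[:,:250]=0;m[:,380:]=0;m[205:]=0
p=P[m];print(len(p),np.percentile(p,[2,50,98],axis=0).round(4))
E
```

```text
9.7 [ 0.5562 -0.1462  0.1358] yang 89.9 z [-1.6e-03  9.0e-04 -1.0e+00] q [-0.26  0.44  0.04  1.17  0.   -0.26] F [-0.3  0.1 -1.6] 0.6396250326295155 31.929856943897903
247 [[ 0.5307 -0.478   0.0561]
 [ 0.5444 -0.1251  0.1497]
 [ 0.6332 -0.1081  0.1887]]
```

View pics/c4.png

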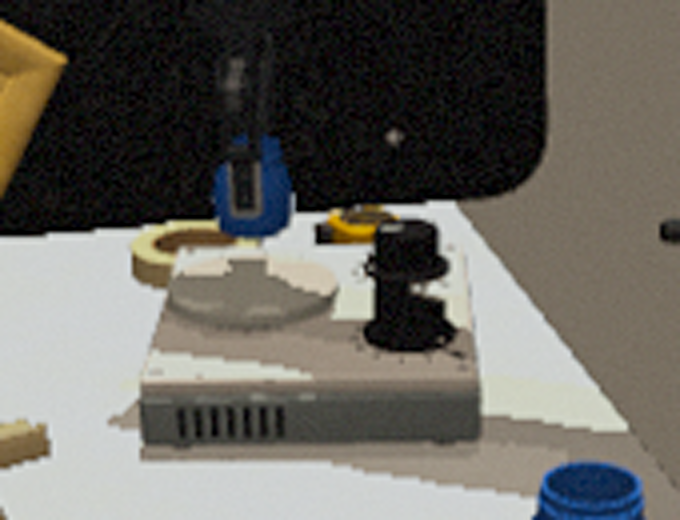

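The crop shows the jar held upright at (253,187), clear above the plate at (253,285). I'll shift it 3 mm in x and lower it.

Request:
send_rows --pt "3 0 -10 0 0 0" --pt "0 -1 -12 0 0 0" --pt "0 0 -8 0 0 0" --pt "0 0 -4 0 0 0" --pt "0 0 -2 0 0 0" --pt "0 0 0 0 0 0" --pt "0 0 0 0 0 0"

```text
time_s: 10.62
tcp_pos: [0.5601, -0.1484, 0.1007]
eef_rot: [0.001, 1.0, -0.0, 0.0]
contact_force: [0.2, 1.1, -1.2]
width: 0.643
gripper_force: 31.9
```

```bash
python3 st.py
```

```text
10.625 [ 0.5601 -0.1484  0.1007] yang 89.8 z [ 7.e-04 -2.e-04 -1.e+00] q [-0.26  0.48  0.    1.09  0.   -0.26] F [ 0.2  1.1 -1.2] 0.6433637026183711 31.930492285173386
```

Request:
send_rows --pt "0 0.5 -1.5 0 0 0" --pt "0 0.5 -1.5 0 0 0" --pt "0 0 -0.7 0 0 0" --pt "0 0 0 0 0 0"

```text
time_s: 11.12
tcp_pos: [0.5598, -0.1472, 0.0965]
eef_rot: [0.001, 1.0, 0.0, -0.0]
contact_force: [0.5, 0.5, -0.3]
width: 0.639
gripper_force: 31.9
```

Request:
send_rows --pt "0 0 -0.7 0 0 0" --pt "0 0 0 0 0 0" --pt "0 0 0 0 0 0"

```text
time_s: 11.5
tcp_pos: [0.5599, -0.1473, 0.0959]
eef_rot: [0.001, 1.0, 0.0, 0.0]
contact_force: [0.1, -0.3, -0.3]
width: 0.641
gripper_force: 31.9
```

Request:
send_rows --pt "0 0 -0.8 0 0 0" --pt "0 0 0 0 0 0" --pt "0 0 0 0 0 0"

```text
time_s: 11.88
tcp_pos: [0.5599, -0.1473, 0.0957]
eef_rot: [0.001, 1.0, -0.0, 0.0]
contact_force: [-2.6, 0.2, 5.8]
width: 0.643
gripper_force: 32.4
```

Request:
send_rows --pt "0 0 -0.7 0 0 0" --pt "0 0 0 0 0 0" --pt "0 0 0 0 0 0"

```text
time_s: 12.25
tcp_pos: [0.56, -0.1473, 0.0957]
eef_rot: [0.001, 1.0, -0.0, 0.0]
contact_force: [-3.3, 0.7, 10.0]
width: 0.643
gripper_force: 32.6
```

Request:
send_rows --pt "0 0 1 0 0 0" --pt "0 0 0 0 0 0" --pt "0 0 0 0 0 0" --pt "0 0 15 0 0 0" --pt "0 0 25 0 0 0" --pt "0 0 35 0 0 0" --gripper -1

```text
time_s: 13.0
tcp_pos: [0.5594, -0.1471, 0.1712]
eef_rot: [0.001, 1.0, 0.0, -0.001]
contact_force: [0.8, 0.5, 0.3]
width: 0.999
gripper_force: 0.0
```

```bash
python3 st.py
cat > dial.py <<'E'
from h import *
import sys
def dial(i,tag):
    c=proj("top",[.4492,-.2186,.096]);x0,y0=int(c[0])-15,int(c[1])-15
    g=cv2.resize(i[y0:y0+31,x0:x0+31].min(2).astype(np.float32),None,fx=8,fy=8,interpolation=cv2.INTER_CUBIC)
    v,u=np.mgrid[:248,:248];U=(u+.5)/8-.5+x0;V=(v+.5)/8-.5+y0
    K,R,t=cal("top");o=-R.T@t;d=(np.stack([U,V,np.ones_like(U)],-1)@np.linalg.inv(K).T)@R
    X=(o+d*((.096-o[2])/d[...,2])[...,None])[...,:2]-np.array([.4492,-.2186])
    r=np.hypot(X[...,0],X[...,1]);ins=r<.0225
    base=np.median(g[ins]);th=base+.5*(g[r<.018].max()-base)
    k,l,st,cc=cv2.connectedComponentsWithStats(((g>th)&ins).astype(np.uint8))
    for j in range(1,k):
        if st[j,4]<100:continue
        q=X[l==j];mu=q.mean(0);e,W=np.linalg.eigh(np.cov(q.T));a=W[:,1]*np.sign(W[:,1]@mu)
        print(tag,st[j,4],"mu",mu.round(4),"len",np.ptp(q@a).round(4),"cent",np.degrees(np.arctan2(mu[1],mu[0])).round(1),"axis",np.degrees(np.arctan2(a[1],a[0])).round(1))
if __name__=="__main__":
    for f in("top0","top1"):dial(np.load(f"pics/{f}.npz")["i"],f)
E
python3 dial.py
python3 - <<'E'
from h import *
i,d=vision.camera("scene");m=cv2.inRange(cv2.cvtColor(i,cv2.COLOR_RGB2HSV),(100,120,30),(125,255,255))>0
P=pts("scene",d);m&=(abs(P[...,0]-.558)<.05)&(abs(P[...,1]+.147)<.06)&(P[...,2]>.06)
p=P[m];print(len(p),np.percentile(p,[2,50,98],axis=0).round(4))
E
```

```text
13.0 [ 0.5594 -0.1471  0.1712] yang 89.8 z [-1.3e-03  4.0e-04 -1.0e+00] q [-0.26  0.43  0.11  1.26  0.   -0.25] F [0.8 0.5 0.3] 0.998584181369801 0.0
top0 659 mu [0.0134 0.0035] len 0.0169 cent 14.7 axis 23.2
top1 663 mu [0.0134 0.0035] len 0.0169 cent 14.7 axis 23.0
387 [[ 0.5353 -0.1638  0.0859]
 [ 0.5575 -0.1244  0.1164]
 [ 0.5817 -0.115   0.1407]]
```

Request:
send_rows --pt "-5 -3 5 0 0 0" --pt "-18 -12 0 0 0 -0.175" --pt "-18 -12 0 0 0 -0.175" --pt "-18 -12 0 0 0 -0.175" --pt "-18 -12 0 0 0 -0.175" --pt "-18 -12 0 0 0 -0.175" --pt "-15 -8 -15 0 0 -0.175" --pt "0 0 -20 0 0 0"

```text
time_s: 14.05
tcp_pos: [0.4484, -0.2189, 0.1402]
eef_rot: [0.504, 0.864, -0.0, -0.0]
contact_force: [0.4, -0.2, -0.2]
width: 0.997
gripper_force: 0.0
```

Request:
send_rows --pt "0 0 0 0 0 0"

```text
time_s: 14.18
tcp_pos: [0.4478, -0.2177, 0.1388]
eef_rot: [0.503, 0.864, -0.0, -0.002]
contact_force: [-0.5, -0.1, 0.1]
width: 1.003
gripper_force: 0.0
```

```bash
python3 st.py
```

```text
14.175 [ 0.4478 -0.2177  0.1388] yang 29.6 z [-0.0042  0.002  -1.    ] q [-0.45  0.3  -0.16  1.11 -0.    0.6 ] F [-0.5 -0.1  0.1] 1.0034383194486063 0.0
```

Request:
send_rows --pt "1 0 -25 0 0 0" --pt "0 0 -25 0 0 0" --pt "0 0 -12 0 0 0" --pt "0 0 -3 0 0 0" --pt "0 0 0 0 0 0"

```text
time_s: 14.8
tcp_pos: [0.4514, -0.2185, 0.0761]
eef_rot: [0.502, 0.865, 0.0, 0.001]
contact_force: [0.5, -0.4, 1.2]
width: 1.0
gripper_force: 0.0
```

Request:
send_rows --pt "0 0 0 0 0 0" --pt "0 0 0 0 0 0" --pt "0 0 0 0 0 0" --pt "0 0 0 0 0 0" --pt "0 0 0 0 0 0" --gripper 1 --squeeze 50

```text
time_s: 15.42
tcp_pos: [0.4501, -0.2192, 0.0765]
eef_rot: [0.503, 0.864, -0.001, 0.0]
contact_force: [-4.2, -1.1, 7.1]
width: 0.545
gripper_force: 50.7
```

```bash
python3 st.py
```

```text
15.425 [ 0.4501 -0.2192  0.0765] yang 29.6 z [-9.0e-04 -2.4e-03 -1.0e+00] q [-0.45  0.37 -0.25  0.95 -0.    0.6 ] F [-4.2 -1.1  7.1] 0.5454350513578143 50.681952238082886
```

Request:
send_rows --pt "-0.5 0 0 0 0 -0.15" --pt "0 0 0 0 0 -0.155" --pt "0 0 0 0 0 -0.155" --pt "0 0 0 0 0 -0.155" --pt "0 0 0 0 0 -0.155" --pt "0 0 0 0 0 -0.155" --pt "0 0 0 0 0 -0.155" --pt "0 0 0 0 0 -0.15"

```text
time_s: 16.42
tcp_pos: [0.4509, -0.2193, 0.0766]
eef_rot: [0.91, 0.414, 0.0, 0.001]
contact_force: [-0.5, -1.6, 3.3]
width: 0.541
gripper_force: 50.6
```

Request:
send_rows --pt "0 0 0 0 0 0" --pt "0 0 0 0 0 0"

```text
time_s: 16.68
tcp_pos: [0.4509, -0.2193, 0.0765]
eef_rot: [0.909, 0.417, 0.0, 0.001]
contact_force: [-1.1, -2.6, 6.9]
width: 0.543
gripper_force: 50.7
```

```bash
python3 st.py
```

```text
16.675 [ 0.4509 -0.2193  0.0765] yang -40.7 z [ 0.0015 -0.0023 -1.    ] q [-0.45  0.37 -0.25  0.95 -0.    1.83] F [-1.1 -2.6  6.9] 0.542769130331625 50.709630846977234
```

Request:
send_rows --pt "0 0 0 0 0 0" --pt "0 0 0 0 0 0" --pt "0 0 0 0 0 0" --pt "0 0 30 0 0 0" --pt "0 0 40 0 0 0" --pt "-40 -20 10 0 0 0" --pt "-60 0 0 0 0 0" --pt "-60 0 0 0 0 0" --gripper -1

```text
time_s: 17.68
tcp_pos: [0.289, -0.2382, 0.1554]
eef_rot: [0.909, 0.417, 0.0, 0.0]
contact_force: [-0.2, -1.2, 0.3]
width: 1.002
gripper_force: 0.0
```

Request:
send_rows --pt "0 0 0 0 0 0"

```text
time_s: 17.8
tcp_pos: [0.2861, -0.2367, 0.1547]
eef_rot: [0.91, 0.415, -0.001, -0.002]
contact_force: [-0.0, -0.2, -1.0]
width: 1.001
gripper_force: 0.0
```

```bash
python3 st.py
python3 - <<'E'
from dial import *
i,d=vision.camera("top");np.savez("pics/top3.npz",i=i,d=d);dial(i,"t3")
cv2.imwrite("pics/c5.png",cv2.convertScaleAbs(cv2.resize(i[130:230,345:460],None,fx=6,fy=6,interpolation=cv2.INTER_CUBIC),alpha=1.3)[:,:,::-1])
E
```

```text
17.8 [ 0.2861 -0.2367  0.1547] yang -41.0 z [-0.003   0.0022 -1.    ] q [-0.69  0.04 -0.44  1.09 -0.    1.59] F [-0.  -0.2 -1. ] 1.0006554647008206 0.0
t3 712 mu [ 0.0098 -0.0106] len 0.0161 cent -47.2 axis -48.6
```

View pics/c5.png

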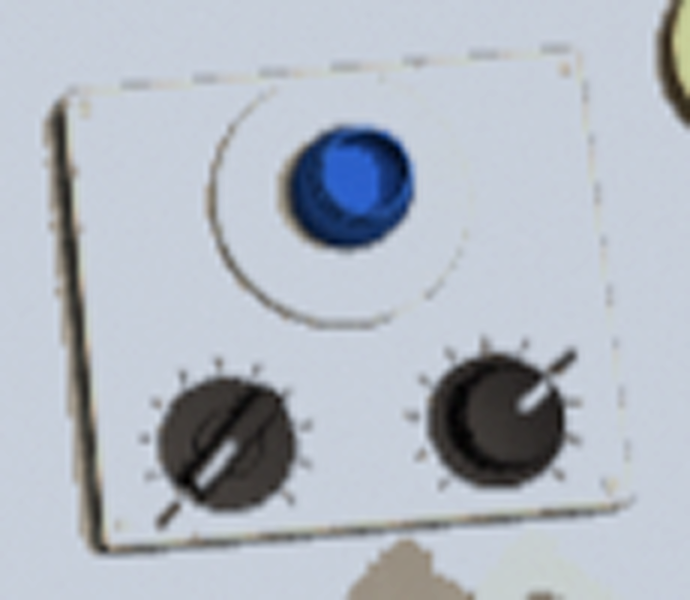

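Run:
```python
from h import *
D=np.load("pics/top3.npz");i=D["i"];g=i.max(2).astype(np.float32)
G=cv2.resize(g[180:225,405:455],None,fx=8,fy=8,interpolation=cv2.INTER_CUBIC)
v,u=np.mgrid[:G.shape[0],:G.shape[1]];U=(u+.5)/8-.5+405;V=(v+.5)/8-.5+180
K,R,t=cal("top");o=-R.T@t;d=(np.stack([U,V,np.ones_like(U)],-1)@np.linalg.inv(K).T)@R
X=(o+d*((.061-o[2])/d[...,2])[...,None])[...,:2]
P=[]
k,l,st,c=cv2.connectedComponentsWithStats((G<np.percentile(G,80)*.82).astype(np.uint8))
for j in range(1,k):
    if 30<st[j,4]<6000:
        q=X[l==j];e,W=np.linalg.eigh(np.cov(q.T));a=W[:,1];print(st[j,4],q.mean(0).round(4),np.ptp(q@a).round(4),np.degrees(np.arctan(a[1]/a[0])).round(1));P.append(q.mean(0))
P=np.array(P);
c0=np.array([.4485,-.2178])
for p in P:
    e=p-c0;print(np.hypot(*e).round(4),np.degrees(np.arctan2(e[1],e[0])).round(1))
```

```text
350 [ 0.5007 -0.1628] 0.0146 -74.7
106 [ 0.4879 -0.2358] 0.0048 -23.6
198 [ 0.4546 -0.1798] 0.0066 80.9
156 [ 0.4358 -0.183 ] 0.0061 -36.8
125 [ 0.4214 -0.1929] 0.0057 -47.1
5954 [ 0.4038 -0.2147] 0.1296 -86.6
2488 [ 0.3866 -0.1722] 0.0316 -85.5
0.0758 46.5
0.0433 -24.5
0.0385 80.9
0.037 110.1
0.0368 137.4
0.0448 176.0
0.0768 143.6
```

The pointer reads about -49.2° against the mark at about -51°, so it is roughly 1.7° short. The jar is centred and upright at crop (350,187). I'll grip the dial again for a small correction.

Request:
send_rows --pt "55 5 0 0 0 0" --pt "60 6 0 0 0 0" --pt "50 6 0 0 0 0" --pt "0 0 -20 0 0 0" --pt "0 0 0 0 0 0"

```text
time_s: 18.48
tcp_pos: [0.4557, -0.2201, 0.1335]
eef_rot: [0.909, 0.417, -0.001, -0.002]
contact_force: [-0.5, -0.4, 0.4]
width: 0.998
gripper_force: 0.0
```

```bash
python3 st.py
```

```text
18.475 [ 0.4557 -0.2201  0.1335] yang -40.7 z [-0.0033  0.0018 -1.    ] q [-0.45  0.32 -0.15  1.1   0.    1.83] F [-0.5 -0.4  0.4] 0.998365087462582 0.0
```

Request:
send_rows --pt "-5 1 -20 0 0 0" --pt "0 0 -25 0 0 0" --pt "0 0 -11 0 0 0" --pt "0 0 0 0 0 0"

```text
time_s: 18.98
tcp_pos: [0.4501, -0.2202, 0.0793]
eef_rot: [0.909, 0.416, -0.0, -0.0]
contact_force: [0.2, -0.4, 0.0]
width: 1.001
gripper_force: 0.0
```

Request:
send_rows --pt "0 0 0 0 0 0" --pt "0 0 0 0 0 0" --pt "0 0 0 0 0 0" --pt "0 0 0 0 0 0" --pt "0 0 0 0 0 0" --gripper 1

```text
time_s: 19.6
tcp_pos: [0.4504, -0.22, 0.0808]
eef_rot: [0.909, 0.416, 0.0, 0.0]
contact_force: [-2.0, 2.0, 7.2]
width: 0.546
gripper_force: 50.5
```

Request:
send_rows --pt "0 0 0 0 0 -0.015" --pt "0 0 0 0 0 -0.015" --pt "0 0 0 0 0 0" --pt "0 0 0 0 0 0"

```text
time_s: 20.1
tcp_pos: [0.4505, -0.22, 0.0808]
eef_rot: [0.915, 0.403, 0.0, 0.0]
contact_force: [-2.2, 1.9, 5.7]
width: 0.535
gripper_force: 50.5
```

```bash
python3 st.py
```

```text
20.1 [ 0.4505 -0.22    0.0808] yang -42.5 z [ 9.e-04  1.e-04 -1.e+00] q [-0.45  0.36 -0.24  0.96  0.    1.86] F [-2.2  1.9  5.7] 0.5354921771545668 50.54488956928253
```

Request:
send_rows --pt "0 0 0 0 0 0" --pt "0 0 0 0 0 0" --pt "0 0 0 0 0 0" --pt "0 0 30 0 0 0" --pt "0 0 40 0 0 0" --pt "-40 -20 10 0 0 0" --pt "-60 0 0 0 0 0" --pt "-60 0 0 0 0 0" --gripper -1

```text
time_s: 21.1
tcp_pos: [0.289, -0.2405, 0.1595]
eef_rot: [0.915, 0.403, -0.0, 0.0]
contact_force: [-1.1, -1.2, 0.6]
width: 1.0
gripper_force: 0.0
```

```bash
python3 st.py
python3 - <<'E'
from dial import *
i,d=vision.camera("top");dial(i,"t4")
P=pts("top",d);v,u=np.mgrid[:400,:640]
q=P[(abs(u-383.6)<16)&(abs(v-203.3)<14)&(P[...,2]>.088)&(P[...,2]<.11)][:,:2]
e,V=np.linalg.eigh(np.cov(q.T));print("bar",np.degrees(np.arctan2(V[1,1],V[0,1])))
j=P[(abs(P[...,0]-.558)<.05)&(abs(P[...,1]+.147)<.05)&(P[...,2]>.134)&(P[...,2]<.15)];print("rim",cv2.minEnclosingCircle(j[:,:2].astype(np.float32)),np.median(j[:,2]))
cv2.imwrite("pics/c6.png",cv2.convertScaleAbs(cv2.resize(i[120:260,200:460],None,fx=3,fy=3,interpolation=cv2.INTER_CUBIC),alpha=1.3)[:,:,::-1])
E
```

```text
21.1 [ 0.289  -0.2405  0.1595] yang -42.5 z [ 3.e-04 -8.e-04 -1.e+00] q [-0.69  0.05 -0.42  1.1  -0.    1.62] F [-1.1 -1.2  0.6] 1.0002189149218637 0.0
t4 713 mu [ 0.0091 -0.0104] len 0.0164 cent -48.7 axis -49.6
bar 138.2358724813479
rim ((0.5573534965515137, -0.14598089456558228), 0.022251559421420097) 0.1410713619896432
```

View pics/c6.png

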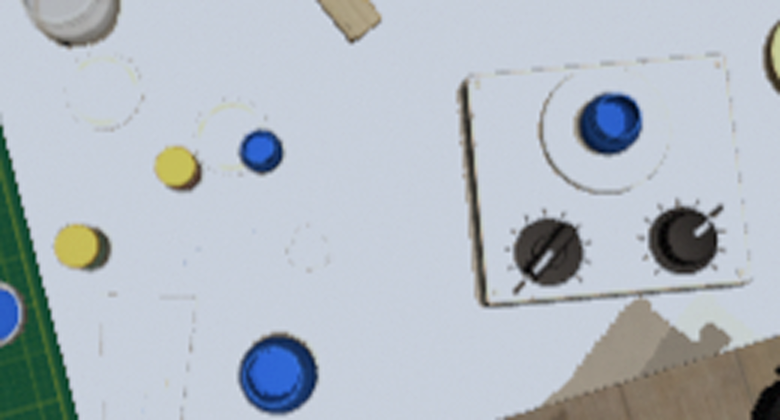

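The last crop confirms all three results:
- **Jar:** its rim is centred within about 1 mm of the plate at crop (610,123).
- **Dial:** the pointer is in line with the thick mark at crop (700,225).
- **Knob:** it is at its off stop at crop (548,250).

The capped jars haven't moved.

```bash
python3 -c "
from station import ticket
print(ticket.hand_in())"
```

```text
the job is handed in; nothing more can be done
None
```

The job is handed in at about 21 s of the 59 s allowed: the speed knob is at its off stop, the middle-sized blue jar stands upright in the middle of the plate, and the timer pointer is within about 1° of the long thick mark; the hand-in returned no verdict.

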